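Scan the desiccator, then crack its stuck lid and hold it ajar

ROBOT

A 7-joint arm with a two-finger parallel gripper is mounted at the origin on a cart in front of the work surface, level with it; the furniture and walls round the work are solid. World frame = base frame: x ahead of the robot, y to its left, z up, the work surface at z = 0. Lengths are in m, angles in rad, forces in N, time in s.
With the tool pointing down it reaches from about 0.4 to 0.875 m from the base axis. Payload 6.5 kg.
Tool frame: the origin (TCP) lies midway between the tips of the shut fingers; the grasp point (between the pads) lies 19 mm behind it; z points along the fingers, y is the line along which they close (so a half turn about z gives the same grasp; the last joint's range is limited). The gripper opens to 85 mm and grips with 20 to 120 N. Pads are 22 mm wide; open, the fingers measure 114 mm over their backs; the gripper's body (76 mm by 85 mm) begins 54 mm behind the grasp point. The pads swing forward as they close: fully open they stand 13 mm farther back than shut.
Start: joints at [1.067, 0.536, -0.004, 1.538, 0.003, 1.067, -0.071], TCP at [0.276, -0.589, 0.231] pointing down, gripper open.
Joint ranges: [-2.7, 2.7], [-0.37, 2.16], [-1.27, 1.26], [0.24, 2.4], [-1.31, 4.45], [0.19, 1.91], [-2.76, 2.76]. Speed limits (rad/s): [2.39, 2.39, 3.14, 3.14, 3.14, 3.14, 3.14].

INTERFACE

Orientations are given as a rotation vector (axis times angle).
In Python, from rig import env gives the robot as it stands.
- The arm moves only by the tool step_arm, never from a script. Its argument "series" is text: rows parted by semicolons, each of 5 numbers parted by spaces: the opening, from 0 (shut) to 1 (fully open), then the shift along the tool's x, y, z each as a share of 20 mm, from -1 to 1, then the turn about the tool's z as a share of 0.12 rad, from -1 to 1. In form: hand x y z turn; .... A call has 1 to 10 rows; each row shifts and turns the commanded pose from where the row before left it, along the tool's axes as they then stand; what a row does not reach is not made up. A row lasts 1/12 s, in which the tool goes at most 41.7 mm and 7.16 degrees, less where a joint would pass 70% of its speed; a pose out of reach is approached as far as the arm can. A call with a number of a shift or a turn outside -1 to 1 is refused whole. A call with a gripper value outside its range is refused whole. The fingers move at their own pace and stop on an object; "grip_force" is the grip in N (left out, the last holds). Time passes only in rows, so rows that do not move let the fingers close. It gives the time, the measured TCP pose, the force, the opening and the grip force at its end, in the units of the state.
- env.observe(): the state, without advancing time (a new reading comes with each control period).
- env.capture(name): name is "side" or "top" or "wrist"; returns a dict with "pixels" (480x640x3 uint8, red, green, blue), "vertical_fov" (degrees; the focal length in pixels is half the picture's height over the tangent of half this angle, whatever the lens; pixels are square), "cx", "cy" (the principal point, pixels), "T" (4x4, takes a point from camera to world coordinates); the wrist camera has in their place "hand_eye" (4x4, takes a point from camera to tool coordinates, whose origin is the TCP and whose axes are the flange's). Camera axes: x right, y up, looking along -z (the intrinsics and any distortion apply to the point x, -y, -z); pixel columns grow to the right and rows downward; lengths in m; the calibration is good to about 2 mm. A picture is of the moment at which its call begins: read the wrist's pose just before it. There is no depth.
- env.finish_job(): hands the job in; it is judged then, once.
The state is a dict: "t": time; "q": joint angles; "dq": joint speeds; "joint_efforts": joint torques, N m; "ee_pos": TCP position; "eef_rot": TCP orientation; "wrist_force": force on the tool from outside, world axes, zero at the start; "moment": the same for the moment, N m; "finger_gap": opening from 0.0 (shut) to 1.0 (fully open); "grasp_force": force on a finger pad.
Only numpy, scipy, OpenCV 4.12 (cv2) and the standard library are available. Lean on these libraries where they do the work, as an engineer would, in place of code of your own. Each camera call takes 0.05 s, during which the arm holds its last target. There are 200 camera calls.

TASK

Book out the desiccator: take the blue hand reader from its round charging pad, hold it upright and still for two seconds with its underside a few centimetres straight above the middle of the code label on the lid, and stand it back upright in the middle of the pad. Then grip the lid by its black knob, pull it free of its sticky seal without letting it fly up, and finish while still holding it by the knob, just ajar and steady with its front edge about 15 mm up, not letting go. Leave the flask, the amber bottle and the beaker where they stand.

Things in the scene. Friction and masses are not known exactly. Their poses are not given: they have to be found in the camera images.
- reader: Loose blue hand reader, 112 mm tall, about 0.15 kg, shaped like a rubber stamp: round head 54 mm across from the bottom to 22 mm up, narrowing to a round upright handle 28 mm across from 42 to 112 mm up. It reads straight down out of its underside. Origin: centre of the underside; z points up along the handle. It starts standing on the charging pad.
- charging_pad: Fixed flat black disc, 90 mm across, 8 mm high, on the worktop. Origin: centre of its underside.
- desiccator: Fixed clear plastic dry box, 180 (x) x 200 (y) x 90 mm high, with a white lid. Origin: centre of its underside on the worktop; x points from the lid's front edge to its hinge, z up.
- dry_lid (a joint): Angle of the white lid (190 x 210 x 14 mm, 0.33 kg with its knob, top face 105 mm above the worktop when shut) about its hinge along the box's rear top edge: 0 shut, grows as the front edge rises; 0.08 rad = front edge 15 mm up.
- lid_knob (a point): Black round knob fixed on the lid near the front edge. Origin: centre of its foot on the lid's top face. A cylinder 30 mm across from 18 to 42 mm above the foot, on a neck 20 mm across. z is its axis (upright when the lid is shut).
- label (a point): Middle of the code label (44 mm white square with black squares and yellow border) on the lid's top, 87 mm behind the knob's axis; x towards the hinge, z out of the lid.
- lid_hinge (a point): Middle of the lid's hinge axis, fixed on the box, 94 mm above the worktop; its y axis is the hinge line (turning about +y opens the lid). The knob's axis is 158 mm in front of it.
- flask: Bystander: clear conical flask, 68 mm wide, 127 mm tall, loose. Origin at the centre of its underside.
- amber_bottle: Bystander: amber reagent bottle with black cap, 69 mm wide, 142 mm tall, loose. Origin at the centre of its underside.
- beaker: Bystander: clear glass beaker, 86 mm wide, 109 mm tall, loose. Origin at the centre of its underside.
- lid_front (a point): Middle of the lower front edge of the lid, 191 mm from the hinge. The tacky seal along the front holds it: the straight upward pull at the knob peaks at about 12 N in the first 1 to 3 mm, falls off by 6 mm (0.035 rad), and beyond that a steady 3 to 6 N holds the lid up; let go, it falls shut and seals again.
There are look-alikes about, which are no part of the job. There is more than one size of the reader; the job needs the middle-sized.

How it is judged:
On the way, in this order (a step that is already met when the one before it is completed fails the run):
1. the reader is held still and upright, its underside 10 to 80 mm above the label and within 18 mm of its middle, the lid shut (x of reader in the frame of label between -0.018 and 0.018 m and y of reader in the frame of label between -0.018 and 0.018 m and z of reader in the frame of label between 0.01 and 0.08 m and angle between reader's own z axis and vertical below 0.2 rad and linear speed of reader below 0.03 m/s and contact force between the fingers and reader above 0.3 N and value of joint dry_lid below 0.02 rad), for 1 s.
2. the reader stands upright on its pad again, let go, the lid still shut (horizontal distance between reader and charging_pad below 0.025 m and angle between reader's own z axis and vertical below 0.1 rad and height (world z) of reader below 0.013 m and linear speed of reader below 0.02 m/s and contact force between each of the arm, the fingers and reader below 0.05 N and value of joint dry_lid below 0.02 rad), for 0.2 s.
3. the lid is free of its seal and held ajar by the knob, front edge 9 to 25 mm up (value of joint dry_lid between 0.048 and 0.13 rad and contact force between the fingers and desiccator above 0.5 N and distance between the grasp point and lid_knob below 0.07 m), for 1 s.
At the end, for the whole second after the job is handed in: The lid is held still by its knob in the fingers, 0.048 to 0.13 rad open (front edge about 9 to 25 mm up), and the reader stands upright on the charging pad, its centre within 25 mm of the pad's (all of step 3 and velocity of joint dry_lid between -0.05 and 0.05 rad/s and horizontal distance between reader and charging_pad below 0.025 m and angle between reader's own z axis and vertical below 0.1 rad and height (world z) of reader below 0.013 m and linear speed of reader below 0.02 m/s); the arm keeps its last pose, push and grip.
It fails at once if the lid flies up (more than 0.24 rad, front edge 45 mm up) (value of joint dry_lid above 0.24 rad).
It fails at once if the flask is pushed more than 30 mm away or tipped (distance of flask from where it was at the start of the episode above 0.03 m or angle between flask's own z axis and vertical above 0.5 rad).
It fails at once if the amber bottle is pushed more than 30 mm away or tipped (distance of amber_bottle from where it was at the start of the episode above 0.03 m or angle between amber_bottle's own z axis and vertical above 0.5 rad).
It fails at once if the beaker is pushed more than 30 mm away or tipped (distance of beaker from where it was at the start of the episode above 0.03 m or angle between beaker's own z axis and vertical above 0.5 rad).
It also fails if it takes over 67 s, if anything falls off the work surface, if the arm or the gripper's body presses on something with over 40 N, if the wrist force passes 120 N, or if a joint passes its speed limit or range.

## Working session

There is one attempt and no reset: what is moved stays moved. The work goes in short steps, Python scripts to look and compute and a tool call to move; the robot and the scene stay as the last step left them, time stands still between calls to the robot, and variables do not carry over. Pictures are saved under pics/ and viewed, at most 10 in all, crops included, and the job is handed in when it is done.

Besides the shell and the picture viewer there is one more tool, called after "Request:" as name(argument=value, ...) on one line, values as JSON. step_arm: Moves the arm, as the interface text tells. Its arguments: {"type":"object","properties":{"series":{"type":"string"},"grip_force":{"type":"number"}},"required":["series"]}

```bash
mkdir -p pics; ls
cat > h.py <<'E'
import numpy as np,cv2
from rig import env
from scipy.spatial.transform import Rotation as R
def cap(n):
    s=env.observe(); c=env.capture(n)
    if n=='wrist':
        T=np.eye(4);T[:3,:3]=R.from_rotvec(s['eef_rot']).as_matrix();T[:3,3]=s['ee_pos'];c['T']=T@c['hand_eye']
    return c
def ray(c,u,v):
    f=240/np.tan(np.radians(c['vertical_fov'])/2)
    d=c['T'][:3,:3]@np.array([(u-c['cx'])/f,-(v-c['cy'])/f,-1]);return c['T'][:3,3],d
def onz(c,u,v,z):
    o,d=ray(c,u,v);return o+d*(z-o[2])/d[2]
def proj(c,p):
    f=240/np.tan(np.radians(c['vertical_fov'])/2)
    q=c['T'][:3,:3].T@(np.array(p)-c['T'][:3,3]);return c['cx']-f*q[0]/q[2],c['cy']+f*q[1]/q[2]
def save(c,n):cv2.imwrite('pics/'+n,c['pixels'][:,:,::-1])
E
python3 - <<'E'
from h import *
for n in('top','side'):
    c=cap(n);save(c,n+'0.png');print(n,{k:v for k,v in c.items() if k!='pixels'})
s=env.observe();print(s)
E
```

```text
pics
top {'vertical_fov': 56.61842400967356, 'cx': 316.366310670532, 'cy': 241.47508036512932, 'T': array([[ 0.01739947,  0.99936037, -0.0312428 ,  0.47845453],
       [-0.99982933,  0.01719655, -0.00675213, -0.01050461],
       [-0.00621055,  0.03135495,  0.99948902,  1.25473814],
       [ 0.        ,  0.        ,  0.        ,  1.        ]])}
side {'vertical_fov': 46.72171950935433, 'cx': 325.0375053747995, 'cy': 235.4951414571238, 'T': array([[ 0.84854369,  0.17312402, -0.50000168, -0.27215521],
       [-0.52844637,  0.32513319, -0.7842403 , -1.24703565],
       [ 0.02679631,  0.92968623,  0.36737647,  0.67593959],
       [ 0.        ,  0.        ,  0.        ,  1.        ]])}
{'t': 0.1, 'q': array([ 1.06681399,  0.53712293, -0.00438708,  1.53874587,  0.00262477,
        1.06728314, -0.07121036]), 'dq': array([ 0.00022145, -0.00122755,  0.00027532, -0.00359858,  0.00023272,
        0.00134137,  0.00221415]), 'joint_efforts': array([ 2.98237697e-03, -5.84561992e+01,  1.05256800e+00, -2.59777880e+01,
        1.27330076e-02,  4.53508153e-03,  5.61189597e-05]), 'ee_pos': array([ 0.27527507, -0.58822421,  0.23049121]), 'eef_rot': array([-3.06518201e+00, -6.81912951e-01,  7.76538792e-04]), 'wrist_force': array([-0.11091201,  0.40750373, -0.09444205]), 'moment': array([ 0.02879029, -0.02052046, -0.05329062]), 'grasp_force': 0.0, 'finger_gap': 1.0010367946381171}
```

View pics/top0.png

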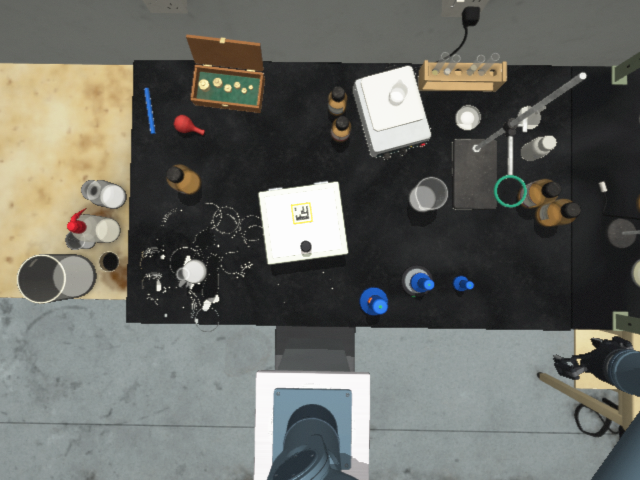

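View pics/side0.png

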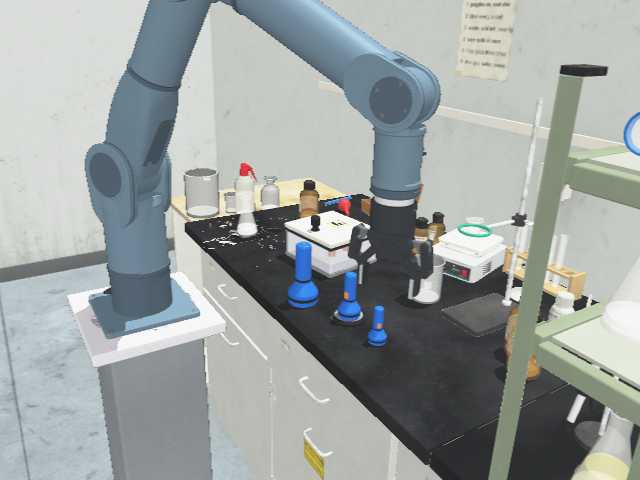

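The top view shows the middle reader at about (418,282), the label at (302,212) and the knob at (306,247). The beaker is at (428,194), and the big and small readers are at (374,302) and (463,284). The side view confirms the order: big (303,275), middle (348,300) and small (377,325).

Run:
```python
from h import *
c=cap('top');im=c['pixels'];hsv=cv2.cvtColor(im,cv2.COLOR_RGB2HSV)
def blobs(m,a,name,z):
    n,l,st,ce=cv2.connectedComponentsWithStats(m.astype(np.uint8))
    for i in range(1,n):
        if st[i,4]>a: print(name,st[i],ce[i].round(1),onz(c,*ce[i],z).round(4))
H,S,V=[hsv[...,i].astype(int) for i in range(3)]
blobs((H>100)&(H<125)&(S>150)&(V>60)&(np.arange(480)[:,None]<320),30,'blue',.06)
blobs((H>20)&(H<35)&(S>120)&(V>120),30,'yellow',.105)
lid=np.zeros((480,640),bool);lid[170:275,245:360]=1
blobs(lid&(V<60),40,'dark',.14)
m=(lid&(V>150)&(S<60)).astype(np.uint8)
cs,_=cv2.findContours(m,cv2.RETR_EXTERNAL,cv2.CHAIN_APPROX_NONE);k=max(cs,key=cv2.contourArea);r=cv2.minAreaRect(k)
b=cv2.boxPoints(r);print([onz(c,*p,.105)[:2].round(3) for p in b])
cr=cv2.resize(im[165:325,245:485],(780,520),interpolation=cv2.INTER_CUBIC);cv2.imwrite('pics/crop1.png',cr[:,:,::-1])
```

```text
blue [144  88  11  46 215] [149.2 110.5] [0.8636 0.4574 0.06  ]
blue [411 273  24  20 335] [421.6 282.4] [ 0.4113 -0.2854  0.06  ]
blue [453 276  21  15 244] [462.3 283.3] [ 0.4108 -0.3938  0.06  ]
blue [359 287  29  29 634] [373.5 300.9] [ 0.3596 -0.1578  0.06  ]
dark [ 245  170  115  105 5751] [302.1 221.4] [0.5631 0.0337 0.14  ]
[array([0.645, 0.153]), array([ 0.676, -0.055]), array([ 0.486, -0.084]), array([0.454, 0.123])]
```

View pics/crop1.png

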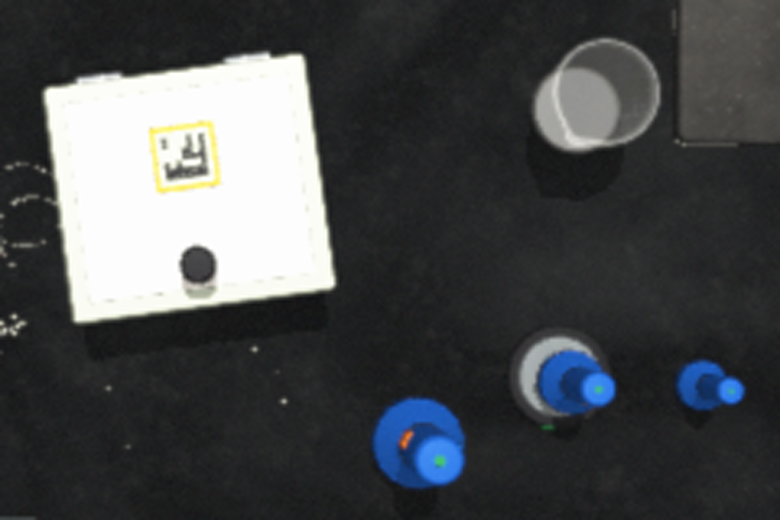

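The crop puts the reader's handle top at (598,388), with its head at (570,381) and the pad's outer ring centred at (559,375). The label centre is at (185,157) and the knob top at (198,264). The crop is at 3.25x scale, so I'll convert these to positions.

Run:
```python
from h import *
c=cap('top')
for n,u,v,z in[('top',598,388,.12),('head',570,381,.03),('pad',559,375,.008),('label',185,157,.105),('knob',198,264,.147),('big',440,461,.165),('bighead',419,442,.03),('small',731,391,.08),('beakbot',577,110,.005),('beaktop',606,92,.109)]:
    print(n,onz(c,245+u/3.25,165+v/3.25,z).round(4))
s=env.observe();print(R.from_rotvec(s['eef_rot']).as_matrix().round(3))
print(env.capture('wrist')['hand_eye'].round(3))
```

```text
top [ 0.41   -0.2904  0.12  ]
head [ 0.41  -0.289  0.03 ]
pad [ 0.4137 -0.2845  0.008 ]
label [0.5867 0.0359 0.105 ]
knob [0.5008 0.0227 0.147 ]
big [ 0.3561 -0.1617  0.165 ]
bighead [ 0.3565 -0.1626  0.03  ]
small [ 0.407  -0.4075  0.08  ]
beakbot [ 0.6425 -0.2983  0.005 ]
beaktop [ 0.6436 -0.2972  0.109 ]
[[ 0.906  0.424 -0.   ]
 [ 0.424 -0.906  0.001]
 [-0.    -0.001 -1.   ]]
[[-0.001  0.944  0.329  0.084]
 [ 1.     0.001 -0.    -0.   ]
 [-0.001  0.329 -0.944 -0.143]
 [ 0.     0.     0.     1.   ]]
```

Request:
step_arm(series="1 0.5 -0.5 0 0;1 1 -0.85 0 0;1 1 -0.85 0 0;1 1 -0.85 0 0;1 1 -0.85 0 0;1 1 -0.85 0 0;1 1 -0.85 0 0;1 1 -0.85 0 0;1 1 -0.85 0 0;1 1 -0.85 0 0", grip_force=30)

```text
t: 1.08
ee_pos: [0.3789, -0.3593, 0.2313]
eef_rot: [3.066, 0.682, -0.0]
wrist_force: [0.4, -0.5, 0.6]
finger_gap: 1.001
grasp_force: 0.0
```

Request:
step_arm(series="1 0 0 0 0.8;1 0 0 0 0.8;1 0 0 0 0.8;1 0 0 0 0;1 0 0 0 0;1 0 0 0 0")

```text
t: 1.58
ee_pos: [0.3785, -0.3605, 0.2312]
eef_rot: [-3.132, -0.239, 0.0]
wrist_force: [-0.0, -0.9, 0.4]
finger_gap: 1.001
grasp_force: 0.0
```

```bash
cat >> h.py <<'E'
def goto(x,y,z,yaw=None):
    s=env.observe();M=R.from_rotvec(s['eef_rot']).as_matrix()
    print('t',s['t'],'pos',s['ee_pos'].round(4),'yaw',np.arctan2(M[1,0],M[0,0]).round(4),'tilt',M[:,2].round(4),'F',s['wrist_force'].round(2),'gap',round(s['finger_gap'],3),'gf',s['grasp_force'])
    print('units',(M.T@(np.array([x,y,z])-s['ee_pos'])/.02).round(2))
E
python3 - <<'E'
from h import *
c=cap('wrist');save(c,'w1.png')
goto(.41,-.29,.2)
for p in[(.41,-.29,.12),(.41,-.29,.03),(.4137,-.2845,.008)]:print(proj(c,p))
E
```

```text
t 1.6333 pos [ 0.3785 -0.3606  0.2312] yaw 0.1519 tilt [-1.e-04  1.e-04 -1.e+00] F [-0.93  0.22 -0.64] gap 0.999 gf 0.0
units [ 2.09 -3.25  1.56]
(np.float64(239.28803761206893), np.float64(184.78027711035682))
(np.float64(261.662511521337), np.float64(169.25424052708806))
(np.float64(260.5160460747393), np.float64(162.12877373909373))
```

View pics/w1.png

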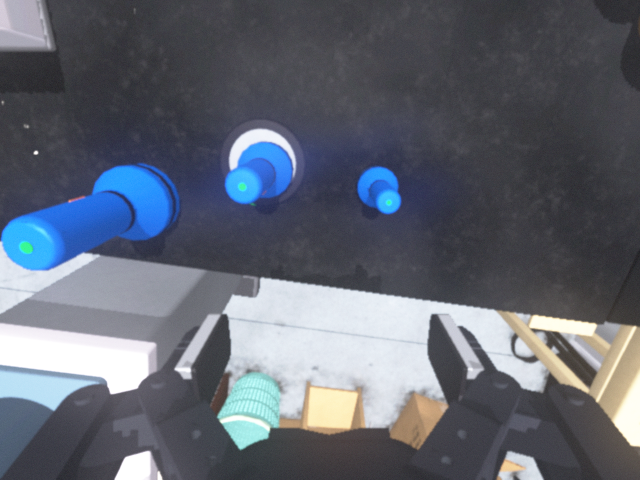

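The wrist view shows the middle reader's handle top at (242,186) and the pad ring centred near (262,162). Both agree with my estimates to about 1 mm, so I'll go above the reader and descend.

Request:
step_arm(series="1 0.7 -1 0 0;1 0.7 -1 0 0;1 0.7 -1 0 0;1 0 -0.2 0 0;1 0 0 0 0;1 0 0 0.5 0;1 0 0 0.5 0;1 0 0 0 0;1 0 0 0 0")

```text
t: 2.38
ee_pos: [0.4093, -0.2914, 0.2101]
eef_rot: [-3.132, -0.233, 0.004]
wrist_force: [-0.1, 0.8, -0.2]
finger_gap: 0.999
grasp_force: 0.0
```

Run:
```python
from h import *
goto(.41,-.29,.065)
c=cap('wrist');hsv=cv2.cvtColor(c['pixels'],cv2.COLOR_RGB2HSV)
H,S,V=[hsv[...,i].astype(int) for i in range(3)]
m=((H>45)&(H<75)&(S>120)&(V>100)).astype(np.uint8)
n,l,st,ce=cv2.connectedComponentsWithStats(m)
for i in range(1,n):
    if st[i,4]>15:print(st[i],ce[i],onz(c,*ce[i],.12),onz(c,*ce[i],.165))
```

```text
t 2.3833 pos [ 0.4093 -0.2914  0.2101] yaw 0.1484 tilt [-0.0023  0.001  -1.    ] F [-0.06  0.79 -0.23] gap 0.999 gf 0.0
units [ 0.06 -0.06  7.25]
```

Request:
step_arm(series="1 0.05 -0.05 0.9 0;1 0 0 0.9 0;1 0 0 0.9 0;1 0 0 0.9 0;1 0 0 0.9 0;1 0 0 0.9 0;1 0 0 0.9 0;1 0 0 0.9 0;1 0 0 0 0;1 0 0 0 0")

```text
t: 3.27
ee_pos: [0.4109, -0.2899, 0.067]
eef_rot: [-3.132, -0.234, 0.002]
wrist_force: [1.4, -0.6, -0.2]
finger_gap: 1.001
grasp_force: 0.0
```

Request:
step_arm(series="0 0 0 0 0;0 0 0 0 0;0 0 0 0 0;0 0 0 0 0;0 0 0 0 0;0 0 0 0 0;0 0 0 0 0;0 0 0 0 0;0 0 0 0 0;0 0 0 0 0", grip_force=40)

```text
t: 4.1
ee_pos: [0.4118, -0.2901, 0.0679]
eef_rot: [3.132, 0.235, 0.001]
wrist_force: [0.2, -0.0, 6.5]
finger_gap: 0.314
grasp_force: 42.0
```

Run:
```python
from h import *
goto(.41,-.29,.065)
c=cap('side');cv2.imwrite('pics/s2.png',cv2.resize(c['pixels'][220:370,260:460],(800,600))[:,:,::-1])
```

```text
t 4.1 pos [ 0.4118 -0.2901  0.0679] yaw 0.1498 tilt [ 8.e-04 -5.e-04 -1.e+00] F [ 0.2  -0.02  6.45] gap 0.314 gf 41.98456932208501
units [-0.09 -0.02  0.14]
```

View pics/s2.png

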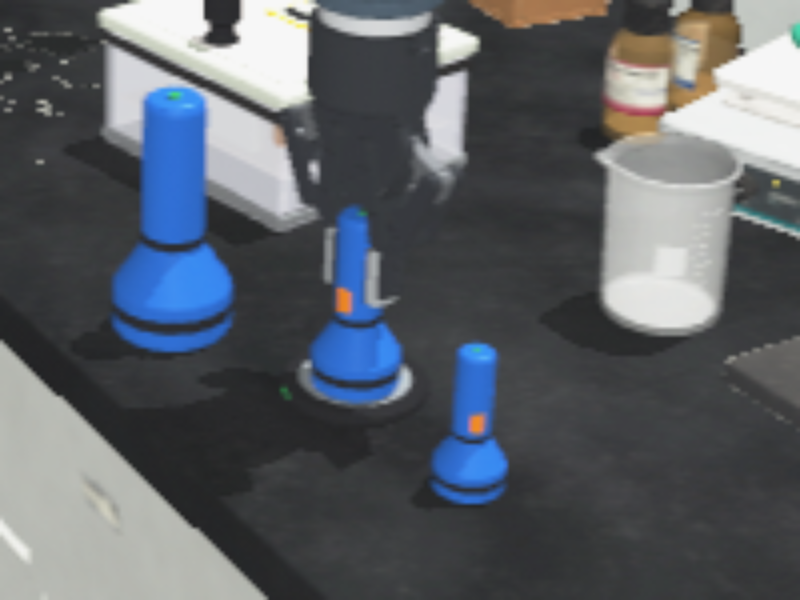

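The side view shows the middle reader gripped by the handle at about (355,250), with a 27 mm gap that matches the 28 mm handle. Now I'll lift it.

Request:
step_arm(series="0 0 0 -0.3 0;0 0 0 -0.7 0;0 0 0 -1 0;0 0 0 -1 0;0 0 0 -1 0;0 0 0 -1 0;0 0 0 -1 0;0 0 0 -1 0;0 0 0 -0.8 0;0 0 0 0 0")

```text
t: 4.98
ee_pos: [0.4128, -0.2907, 0.2264]
eef_rot: [3.13, 0.235, 0.007]
wrist_force: [-0.2, 0.1, -2.1]
finger_gap: 0.315
grasp_force: 41.5
```

Run:
```python
from h import *
goto(.588,.036,.225)
c=cap('side');cv2.imwrite('pics/s3.png',cv2.resize(c['pixels'][160:340,240:480],(800,600))[:,:,::-1])
```

```text
t 4.9833 pos [ 0.4128 -0.2907  0.2264] yaw 0.1497 tilt [ 0.0044 -0.0027 -1.    ] F [-0.17  0.1  -2.13] gap 0.315 gf 41.47953438106924
units [ 11.1  -14.85   0.06]
```

View pics/s3.png

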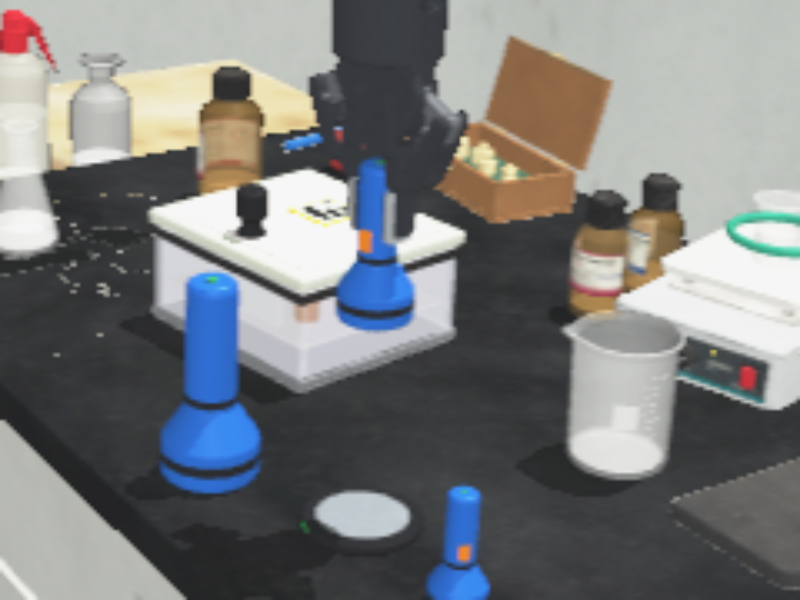

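The reader hangs upright in the fingers at about (375,250), and the empty pad is visible at (361,519). I'll carry it to the label.

Request:
step_arm(series="0 0.35 -0.45 0 0;0 0.69 -0.93 0 0;0 0.69 -0.93 0 0;0 0.69 -0.93 0 0;0 0.69 -0.93 0 0;0 0.69 -0.93 0 0;0 0.69 -0.93 0 0;0 0.69 -0.93 0 0;0 0.69 -0.93 0 0;0 0.69 -0.93 0 0")

```text
t: 5.87
ee_pos: [0.5141, -0.0934, 0.2215]
eef_rot: [-3.132, -0.236, 0.005]
wrist_force: [0.2, 0.3, -2.3]
finger_gap: 0.315
grasp_force: 41.5
```

Request:
step_arm(series="0 0.69 -0.93 0 0;0 0.69 -0.93 0 0;0 0.69 -0.93 0 0;0 0.69 -0.93 0 0;0 0.69 -0.93 0 0;0 0.69 -0.93 0 0;0 0.4 -0.5 0 0;0 0 0 0.2 0;0 0 0 0.2 0;0 0 0 0 0")

```text
t: 6.7
ee_pos: [0.5848, 0.0364, 0.2133]
eef_rot: [3.132, 0.233, -0.006]
wrist_force: [-0.4, -0.6, -1.2]
finger_gap: 0.316
grasp_force: 41.4
```

Run:
```python
from h import *
goto(.588,.036,.212)
c=cap('side');cv2.imwrite('pics/s4.png',cv2.resize(c['pixels'][150:300,230:430],(800,600))[:,:,::-1])
c=cap('wrist');hsv=cv2.cvtColor(c['pixels'],cv2.COLOR_RGB2HSV)
t=cap('top')
print('pad side',onz(cap('side'),348.3,315.7,.008))
m=np.all(t['pixels']>130,2)&(np.ptp(t['pixels'].astype(int),axis=2)<40);k=np.zeros_like(m);k[255:305,395:440]=1
ys,xs=np.where(m&k);print(len(xs),xs.mean(),ys.mean(),onz(t,(xs.min()+xs.max())/2,(ys.min()+ys.max())/2,.008))
```

```text
t 6.7 pos [0.5848 0.0364 0.2133] yaw 0.1486 tilt [-0.0037 -0.0015 -1.    ] F [-0.39 -0.59 -1.22] gap 0.316 gf 41.389501655939966
units [0.16 0.04 0.07]
pad side [ 0.4092473  -0.29249315  0.008     ]
469 416.72281449893393 280.39658848614073 [ 0.41338949 -0.28311649  0.008     ]
```

View pics/s4.png

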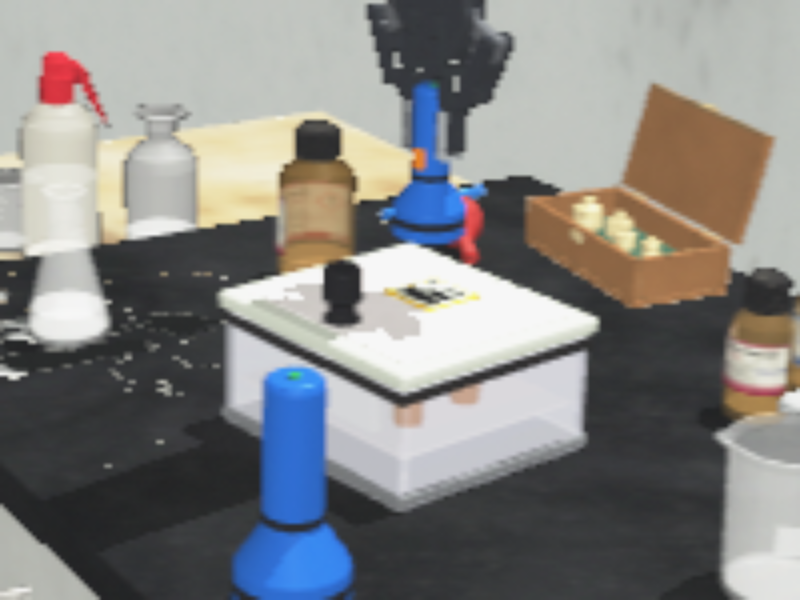

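The reader hangs upright with its underside centre at about (428,235), above the label centre at (433,293). I'll nudge it into place, check the alignment through projection and hold for two seconds.

Request:
step_arm(series="0 0.15 0 0.05 0;0 0 0 0 0;0 0 0 0 0;0 0 0 0 0;0 0 0 0 0")

```text
t: 7.32
ee_pos: [0.5893, 0.0384, 0.2143]
eef_rot: [3.133, 0.235, 0.0]
wrist_force: [0.1, -0.6, -2.4]
finger_gap: 0.315
grasp_force: 41.5
```

Run:
```python
from h import *
goto(.588,.036,.212)
c=cap('side');t=cap('top')
print('side px: label pred',proj(c,(.587,.036,.105)),'seen 338.3 223.3; reader underside pred',proj(c,(.585,.036,.154)))
print('pad pred from top',proj(c,(.4134,-.283,.008)))
for cc,box in((c,(300,330,320,375)),(t,(255,305,395,440))):
    p=cc['pixels'].astype(int);m=(p.min(2)>90)&(np.ptp(p,axis=2)<50);k=np.zeros_like(m);k[box[0]:box[1],box[2]:box[3]]=1
    n,l,st,ce=cv2.connectedComponentsWithStats((m&k).astype(np.uint8));i=1+st[1:,4].argmax();print(st[i],ce[i],onz(cc,*ce[i],.008))
hsv=cv2.cvtColor(c['pixels'],cv2.COLOR_RGB2HSV);m=(hsv[...,0]>100)&(hsv[...,0]<125)&(hsv[...,1]>120)&(hsv[...,2]>60);k=np.zeros_like(m);k[165:215,320:350]=1
ys,xs=np.where(m&k)
for y in range(ys.min(),ys.max()+1,4):print(y,xs[ys==y].min(),xs[ys==y].max())
print(proj(c,(.585,.036,.266)))
```

```text
t 7.3167 pos [0.5893 0.0384 0.2143] yaw 0.1498 tilt [ 1.e-04 -0.e+00 -1.e+00] F [ 0.14 -0.57 -2.43] gap 0.315 gf 41.45218756282702
units [-0.08  0.11  0.12]
side px: label pred (np.float64(337.0977684368679), np.float64(223.64184798354214)) seen 338.3 223.3; reader underside pred (np.float64(337.107455064413), np.float64(208.0595325163191))
pad pred from top (np.float64(347.51812017925886), np.float64(313.5588333344543))
[334 307  29  15 339] [348.18879056 313.96755162] [ 0.4137063  -0.28543963  0.008     ]
[404 268  26  26 521] [416.65834933 280.30902111] [ 0.41392856 -0.2835518   0.008     ]
170 335 338
174 334 340
178 334 339
182 334 339
186 337 339
190 338 342
194 334 342
198 331 349
202 326 346
206 329 345
210 337 339
(np.float64(338.4725686657505), np.float64(170.85373556809984))
```

Request:
step_arm(series="0 0 0.1 0 0;0 0 0 0 0;0 0 0 0 0;0 0 0 0 0;0 0 0 0 0;0 0 0 0 0;0 0 0 0 0;0 0 0 0 0;0 0 0 0 0;0 0 0 0 0")

```text
t: 8.25
ee_pos: [0.5896, 0.0364, 0.2143]
eef_rot: [3.133, 0.235, -0.0]
wrist_force: [0.2, -0.5, -1.4]
finger_gap: 0.317
grasp_force: 41.5
```

Request:
step_arm(series="0 0 0 0 0;0 0 0 0 0;0 0 0 0 0;0 0 0 0 0;0 0 0 0 0;0 0 0 0 0;0 0 0 0 0;0 0 0 0 0;0 0 0 0 0;0 0 0 0 0")

```text
t: 9.08
ee_pos: [0.5896, 0.0365, 0.2143]
eef_rot: [3.133, 0.235, -0.0]
wrist_force: [0.9, -0.3, -2.0]
finger_gap: 0.323
grasp_force: 41.5
```

Request:
step_arm(series="0 0 0 0 0;0 0 0 0 0;0 0 0 0 0;0 0 0 0 0;0 0 0 0 0;0 0 0 0 0;0 0 0 0 0;0 0 0 -0.2 0;0 0 0 -0.3 0;0 0 0 -0.1 0")

```text
t: 9.92
ee_pos: [0.5903, 0.0365, 0.2275]
eef_rot: [-3.133, -0.235, -0.002]
wrist_force: [0.3, 0.1, -1.4]
finger_gap: 0.319
grasp_force: 41.5
```

Run:
```python
from h import *
goto(.4155,-.2845,.225)
```

```text
t 9.9167 pos [0.5903 0.0365 0.2275] yaw 0.1498 tilt [ 1.5e-03  2.0e-04 -1.0e+00] F [ 0.34  0.14 -1.42] gap 0.319 gf 41.47222934989259
units [-11.04  14.57   0.11]
```

Now I'll return it to the pad.

Request:
step_arm(series="0 -0.35 0.46 0 0;0 -0.69 0.91 0 0;0 -0.69 0.91 0 0;0 -0.69 0.91 0 0;0 -0.69 0.91 0 0;0 -0.69 0.91 0 0;0 -0.69 0.91 0 0;0 -0.69 0.91 0 0;0 -0.69 0.91 0 0;0 -0.69 0.91 0 0")

```text
t: 10.75
ee_pos: [0.4844, -0.1559, 0.2265]
eef_rot: [3.132, 0.234, -0.0]
wrist_force: [0.6, -0.1, -2.2]
finger_gap: 0.317
grasp_force: 41.4
```

Request:
step_arm(series="0 -0.69 0.91 0 0;0 -0.69 0.91 0 0;0 -0.69 0.91 0 0;0 -0.69 0.91 0 0;0 -0.69 0.91 0 0;0 -0.69 0.91 0 0;0 -0.34 0.46 0 0;0 0 0 0 0;0 0 0 0 0;0 0 0 0 0")

```text
t: 11.58
ee_pos: [0.4155, -0.2833, 0.2263]
eef_rot: [-3.132, -0.238, -0.001]
wrist_force: [0.4, -0.3, -2.5]
finger_gap: 0.315
grasp_force: 41.5
```

Run:
```python
from h import *
goto(.4155,-.2845,.069)
```

```text
t 11.5833 pos [ 0.4155 -0.2833  0.2263] yaw 0.1515 tilt [ 4.e-04  7.e-04 -1.e+00] F [ 0.42 -0.34 -2.46] gap 0.315 gf 41.53361272299662
units [-0.01  0.06  7.87]
```

Request:
step_arm(series="0 0 0 0.5 0;0 0 0.05 1 0;0 0 0 1 0;0 0 0 1 0;0 0 0 1 0;0 0 0 1 0;0 0 0 1 0;0 0 0 0.6 0;0 0 0 0.3 0;0 0 0 0 0")

```text
t: 12.42
ee_pos: [0.4145, -0.2841, 0.0767]
eef_rot: [-3.13, -0.238, 0.003]
wrist_force: [0.8, -0.0, -1.9]
finger_gap: 0.319
grasp_force: 41.4
```

Request:
step_arm(series="0 0 0 0.1 0;0 0 0 0.1 0;0 0 0 0.1 0;0 0 0 0.1 0;0 0 0 0 0;0 0 0 0 0")

```text
t: 12.92
ee_pos: [0.415, -0.2857, 0.0705]
eef_rot: [3.133, 0.235, 0.0]
wrist_force: [-0.0, -0.4, -1.1]
finger_gap: 0.312
grasp_force: 41.4
```

Request:
step_arm(series="0 0 0 0.05 0;0 0 0 0.05 0;0 0 0 0 0;0 0 0 0 0;0 0 0 0 0")

```text
t: 13.33
ee_pos: [0.415, -0.2857, 0.0683]
eef_rot: [3.133, 0.235, -0.0]
wrist_force: [0.3, 0.2, -1.3]
finger_gap: 0.315
grasp_force: 41.5
```

Request:
step_arm(series="0 0 0 0.05 0;0 0 0 0 0;0 0 0 0 0;0 0 0 0 0")

```text
t: 13.67
ee_pos: [0.4153, -0.286, 0.0677]
eef_rot: [3.132, 0.235, 0.001]
wrist_force: [-0.4, 1.1, 6.7]
finger_gap: 0.315
grasp_force: 41.5
```

It's touching down, so I'll open slowly and then rise.

Request:
step_arm(series="0.36 0 0 0 0;0.45 0 0 0 0;0.6 0 0 0 0;0.8 0 0 0 0;1 0 0 0 0;1 0 0 0 0;1 0 0 0 0;1 0 0 0 0;1 0 0 0 0;1 0 0 0 0")

```text
t: 14.5
ee_pos: [0.415, -0.2856, 0.0673]
eef_rot: [-3.133, -0.235, 0.0]
wrist_force: [-0.0, -0.0, -0.3]
finger_gap: 1.0
grasp_force: 0.0
```

Request:
step_arm(series="1 0 0 -0.3 0;1 0 0 -0.6 0;1 0 0 -1 0;1 0 0 -1 0;1 0 0 -1 0;1 0 0 -1 0;1 0 0 -1 0;1 0 0 -1 0;1 0 0 -1 0;1 0 0 0 0")

```text
t: 15.33
ee_pos: [0.4169, -0.2868, 0.2295]
eef_rot: [3.129, 0.235, 0.009]
wrist_force: [2.1, 0.8, -0.0]
finger_gap: 1.0
grasp_force: 0.0
```

Run:
```python
from h import *
goto(.5008,.0227,.225)
c=cap('side');cv2.imwrite('pics/s5.png',cv2.resize(c['pixels'][160:340,240:480],(800,600))[:,:,::-1])
```

```text
t 15.3333 pos [ 0.4169 -0.2868  0.2295] yaw 0.1497 tilt [ 0.0058 -0.0035 -1.    ] F [ 2.14  0.83 -0.02] gap 1.0 gf 0.0
units [  6.45 -14.68   0.19]
```

View pics/s5.png

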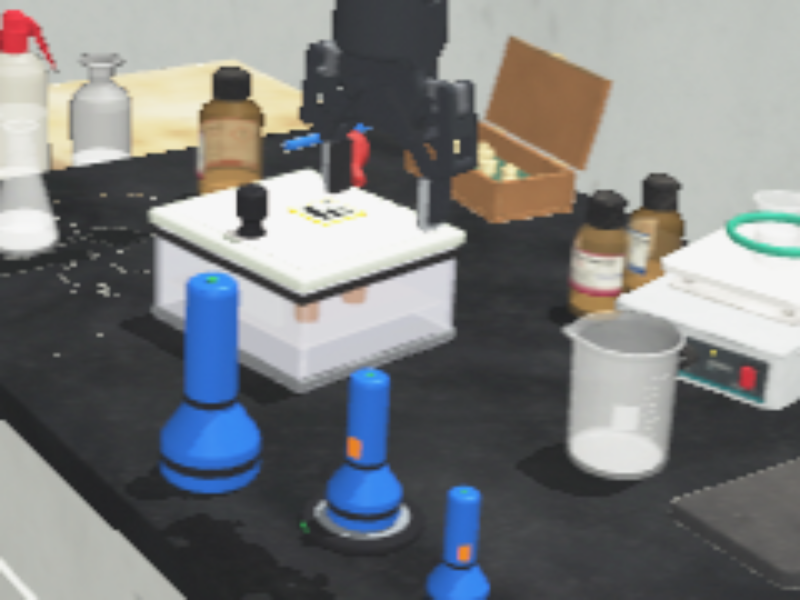

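The reader stands upright in the middle of the pad at (365,460), with the green pad light at (305,525). Now I'll go to the knob.

Request:
step_arm(series="1 0.15 -0.45 0 0;1 0.3 -0.95 0 0;1 0.3 -0.95 0 0;1 0.3 -0.95 0 0;1 0.3 -0.95 0 0;1 0.3 -0.95 0 0;1 0.3 -0.95 0 0;1 0.3 -0.95 0 0;1 0.3 -0.95 0 0;1 0.3 -0.95 0 0")

```text
t: 16.22
ee_pos: [0.4434, -0.0973, 0.2242]
eef_rot: [-3.132, -0.236, 0.004]
wrist_force: [0.2, 0.1, 0.1]
finger_gap: 1.001
grasp_force: 0.0
```

Request:
step_arm(series="1 0.3 -0.95 0 0;1 0.3 -0.95 0 0;1 0.3 -0.95 0 0;1 0.3 -0.95 0 0;1 0.3 -0.95 0 0;1 0.15 -0.93 0 0;1 0 0 0 0;1 0 0 0 0;1 0 0 0 0")

```text
t: 16.97
ee_pos: [0.4593, 0.0177, 0.2245]
eef_rot: [3.132, 0.235, -0.003]
wrist_force: [0.1, -0.5, -0.7]
finger_gap: 1.002
grasp_force: 0.0
```

Run:
```python
from h import *
c=cap('wrist');goto(.5008,.0227,.2)
save(c,'w6.png')
print(proj(c,(.5008,.0227,.147)),proj(c,(.587,.036,.105)))
```

```text
t 17.0167 pos [0.4595 0.0174 0.2247] yaw 0.149 tilt [-1.4e-03 -5.0e-04 -1.0e+00] F [-0.31  0.17  0.38] gap 0.998 gf 0.0
units [2.09 0.04 1.23]
(np.float64(330.4123393963582), np.float64(193.55523753100152)) (np.float64(329.7756520825242), np.float64(51.89558323219504))
```

View pics/w6.png

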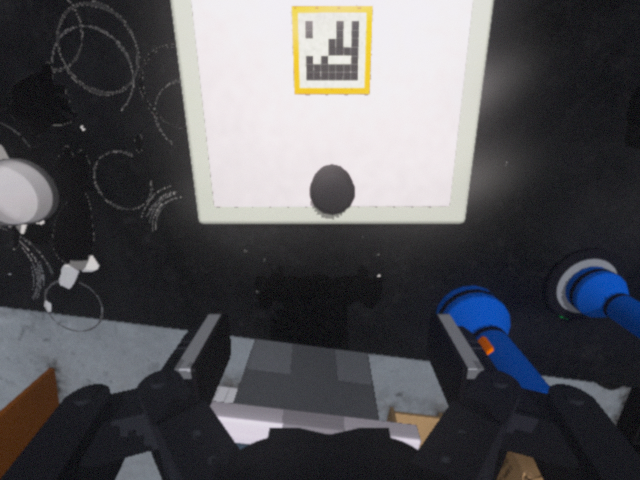

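The knob's top is at (331,189) against a predicted (330,194), and it lines up sideways with the fingers. I'll go over it and down.

Request:
step_arm(series="1 0.5 0 0 0;1 0.8 0 0 0;1 0.8 0 0 0;1 0 0.05 0.5 0;1 0 0 0.8 0;1 0 0 0.8 0;1 0 0 0.8 0;1 0 0 0.5 0;1 0 0 0 0;1 0 0 0 0")

```text
t: 17.85
ee_pos: [0.5014, 0.023, 0.1569]
eef_rot: [3.133, 0.234, -0.002]
wrist_force: [-0.1, 0.3, 0.7]
finger_gap: 0.997
grasp_force: 0.0
```

Run:
```python
from h import *
goto(.502,.0227,.112)
```

```text
t 17.85 pos [0.5014 0.023  0.1569] yaw 0.1493 tilt [-1.4e-03 -2.0e-04 -1.0e+00] F [-0.12  0.25  0.7 ] gap 0.997 gf 0.0
units [0.03 0.02 2.24]
```

Request:
step_arm(series="1 0 0 0.6 0;1 0 0 0.6 0;1 0 0 0.6 0;1 0 0 0.3 0;1 0 0 0.1 0;1 0 0 0 0;1 0 0 0 0")

```text
t: 18.43
ee_pos: [0.5024, 0.0234, 0.114]
eef_rot: [3.133, 0.235, 0.002]
wrist_force: [-0.1, 0.4, -0.8]
finger_gap: 1.001
grasp_force: 0.0
```

Request:
step_arm(series="0 0 0 0 0;0 0 0 0 0;0 0 0 0 0;0 0 0 0 0;0 0 0 0 0;0 0 0 0 0;0 0 0 0 0;0 0 0 0 0;0 0 0 0 0;0 0 0 0 0", grip_force=60)

```text
t: 19.27
ee_pos: [0.5021, 0.0222, 0.1138]
eef_rot: [3.131, 0.234, 0.001]
wrist_force: [-0.7, -3.5, 6.2]
finger_gap: 0.331
grasp_force: 58.7
```

Run:
```python
from h import *
goto(.502,.0227,.112)
```

```text
t 19.2667 pos [0.5021 0.0222 0.1138] yaw 0.1491 tilt [ 4.0e-04 -1.5e-03 -1.0e+00] F [-0.66 -3.52  6.19] gap 0.331 gf 58.6893344996497
units [-0.   -0.03  0.09]
```

The knob is gripped. I'll pull slowly, about 1 mm per row, easing toward the hinge.

Request:
step_arm(series="0 0.01 0 -0.05 0;0 0.01 0 -0.05 0;0 0.01 0 -0.05 0;0 0 0 0 0;0 0 0 0 0")

```text
t: 19.68
ee_pos: [0.5024, 0.0223, 0.1152]
eef_rot: [3.132, 0.234, -0.001]
wrist_force: [4.9, -4.0, -13.5]
finger_gap: 0.329
grasp_force: 60.6
```

Request:
step_arm(series="0 0.015 0 -0.05 0;0 0.015 0 -0.05 0;0 0.015 0 -0.05 0;0 0 0 0 0;0 0 0 0 0")

```text
t: 20.1
ee_pos: [0.5033, 0.0224, 0.1185]
eef_rot: [3.132, 0.234, -0.001]
wrist_force: [4.5, -3.1, -8.9]
finger_gap: 0.329
grasp_force: 61.0
```

Run:
```python
from h import *
goto(.5054,.0227,.1265)
```

```text
t 20.1 pos [0.5033 0.0224 0.1185] yaw 0.1491 tilt [-4.0e-04 -1.1e-03 -1.0e+00] F [ 4.48 -3.15 -8.86] gap 0.329 gf 61.00906399078667
units [ 0.1  0.  -0.4]
```

Request:
step_arm(series="0 0.02 0 -0.05 0;0 0.02 0 -0.05 0;0 0.02 0 -0.05 0;0 0.02 0 -0.05 0;0 0.02 0 -0.05 0;0 0.02 0 -0.05 0;0 0.01 0 -0.05 0;0 0 0 0 0;0 0 0 0 0;0 0 0 0 0")

```text
t: 20.93
ee_pos: [0.5055, 0.0227, 0.1257]
eef_rot: [3.132, 0.234, -0.002]
wrist_force: [2.4, -4.4, -5.9]
finger_gap: 0.335
grasp_force: 61.1
```

Run:
```python
from h import *
goto(.5054,.0227,.1265)
c=cap('side');cv2.imwrite('pics/s7.png',cv2.resize(c['pixels'][170:320,250:450],(800,600))[:,:,::-1])
```

```text
t 20.9333 pos [0.5055 0.0227 0.1257] yaw 0.1489 tilt [-0.0011 -0.0013 -1.    ] F [ 2.39 -4.39 -5.92] gap 0.335 gf 61.12094731070101
units [-0.01  0.   -0.04]
```

View pics/s7.png

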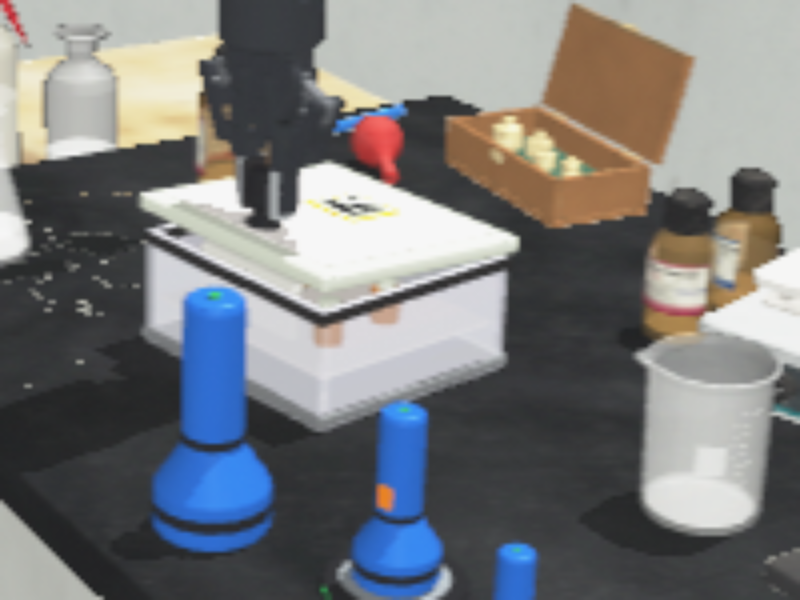

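The lid is ajar: its front corner at (325,280) stands clear of the box rim at (325,315), and the reader is still on its pad. The rise of about 12 mm at the knob means roughly 0.076 rad. I'll hold it there.

Request:
step_arm(series="0 0 0 0 0;0 0 0 0 0;0 0 0 0 0;0 0 0 0 0;0 0 0 0 0;0 0 0 0 0;0 0 0 0 0;0 0 0 0 0;0 0 0 0 0;0 0 0 0 0")

```text
t: 21.82
ee_pos: [0.5055, 0.0228, 0.1256]
eef_rot: [3.132, 0.234, -0.002]
wrist_force: [3.0, -4.7, -6.1]
finger_gap: 0.331
grasp_force: 61.1
```

Request:
step_arm(series="0 0 0 0 0;0 0 0 0 0;0 0 0 0 0;0 0 0 0 0;0 0 0 0 0;0 0 0 0 0;0 0 0 0 0;0 0 0 0 0;0 0 0 0 0;0 0 0 0 0")

```text
t: 22.65
ee_pos: [0.5055, 0.0228, 0.1257]
eef_rot: [3.132, 0.234, -0.002]
wrist_force: [3.0, -4.5, -6.9]
finger_gap: 0.328
grasp_force: 61.1
```

Run:
```python
from h import *
goto(.5054,.0227,.1265)
print(env.finish_job())
```

```text
t 22.65 pos [0.5055 0.0228 0.1257] yaw 0.1489 tilt [-0.0011 -0.0012 -1.    ] F [ 3.04 -4.46 -6.93] gap 0.328 gf 61.123333596624434
units [-0.01  0.   -0.04]
the job is handed in; nothing more can be done
None
```

The job is handed in at 22.7 s, no verdict returned: the reader was held over the label for over 2 s and is back upright on its pad, and the lid is held steady by its knob at about 0.076 rad (front edge about 14 mm up).

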